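Start-up check of the tube carousel: prove the stop, then draw and hold the index plunger

ROBOT

A 6-joint arm with a two-finger parallel gripper is mounted at the origin on the work surface. World frame = base frame: x ahead of the robot, y to its left, z up, the work surface at z = 0. Lengths are in m, angles in rad, forces in N, time in s.
With the tool pointing down it reaches from about 0.3 to 0.825 m from the base axis. Payload 5.4 kg.
Tool frame: the origin (TCP) lies at the very end of the fingers, on their centre line; the grasp point (between the pads) lies 19 mm behind it; z points along the fingers, x is the direction in which the jaws open and shut, and the axes are right-handed (so a half turn about z gives the same grasp; the last joint's range is limited). The gripper opens to 92 mm and grips with 3 to 60 N. Pads are 20 mm wide; open, the fingers measure 128 mm over their backs; the gripper's body (75 mm by 189 mm) begins 69 mm behind the grasp point.
Start: joints at [1.043, 0.158, 1.597, -0, 1.386, -0.21], TCP at [0.18, 0.546, 0.215] pointing down, gripper open.
Joint ranges: [-2.91, 2.91], [-0.94, 2.29], [0.18, 2.7], [-1.29, 4.43], [0.17, 2.64], [-3, 3]. Speed limits (rad/s): [2.57, 2.57, 3.14, 3.14, 3.14, 3.14].

INTERFACE

Orientations are given as a rotation vector (axis times angle).
In Python, from workcell import bot gives the robot as it stands. Calls block until the motion is done:
- bot.goto(position, orientation): joint-space move of the TCP to a pose.
- bot.line_to(position, rot=None, max_speed=0.15): straight line of the TCP; rot=None keeps the orientation; max_speed is the mean speed in m/s.
- bot.set_joints(angles): joint-space move.
- bot.set_gripper(opening, newtons=None): opening from 0.0 (shut) to 1.0 (fully open); newtons is the grip in N (None keeps the last); returns when the fingers have stopped.
- bot.hold(seconds).
- bot.inverse_kinematics(position, orientation): joint angles nearest the present ones, or None.
- bot.read_camera(name): name is "scene" or "top" or "wrist"; returns a dict with "pixels" (400x640x3 uint8, blue, green, red), "fx", "fy", "cx", "cy" (pixels), "R" (3x3) and "t" (3): a world point X has camera coordinates R X + t. Camera axes: x right, y down, z forward; pixel columns grow to the right and rows downward; lengths in m; the calibration is good to about 2 mm. A picture is of the moment at which its call begins. There is no depth.
A pose or a line that the arm cannot do raises bot.MotionError and nothing moves.
- bot.job_done(): hands the job in, once; it reports no verdict.
Readings, each from a call of its own:
- bot.current_clock(): time.
- bot.current_joints(): joint angles.
- bot.current_joint_vel(): joint speeds.
- bot.current_effort(): joint torques, N m.
- bot.current_ee_pos(): TCP position.
- bot.current_tool_rot(): TCP orientation.
- bot.current_contact_force(): force on the tool from outside, world axes, zero at the start.
- bot.current_ft_torque(): the same for the moment, N m.
- bot.current_opening(): opening from 0.0 (shut) to 1.0 (fully open).
Only numpy, scipy, OpenCV 4.12 (cv2) and the standard library are available. Lean on these libraries where they do the work, as an engineer would, in place of code of your own. Each camera call takes 0.05 s, during which the arm holds its last target. There are 200 camera calls.

TASK

Start-up check of the tube-filling carousel: push the mushroom stop on its grey box right down until it latches, then turn its head clockwise so that it lets go and springs back out. Then pull the index plunger at the carousel's rim straight up as far as it goes and finish while still holding it there, pin clear of its hole, so that I can turn the carousel round; do not turn the carousel yourself and leave the other things on the bench where they are.

Things in the scene. Friction and masses are not known exactly. Their poses are not given: they have to be found in the camera images.
- stop_head (a point): Black mushroom head of the stop station. Point on its upright axis, half-way up its rim, 92 mm above the bench while out; moves with it. Head 40 mm across, rim (grip it here) 7 mm high, domed top 9.5 mm above the point, underside 8.5 mm below it on a 23 mm stem. Axes: z up.
- stop_station: Plain grey metal box of the stop station, 85 x 85 x 60 mm, fixed on the bench to the left or right of the carousel, the mushroom in the middle of its lid (lid top 60 mm above the bench; a 36 mm collar rises 7 mm round the stem). Origin: centre of its underside, z up. The vortex mixer with a rubber cup on top, on the other side, is a bystander.
- stop_press (a joint): How far the mushroom is pushed down, m: 0 out, 0.0085 right down on its stop. The spring resists with 3 N at first, 7 N right down; the latch adds about 1 N on the way (a push of 10 to 13 N is ample). Pushed past 0.007 it has latched: let go, it stays down at about 0.004 until the head is turned.
- stop_turn (a joint): How far the mushroom head is turned clockwise seen from above, rad: 0 at rest, 0.9 at its end stop. Latched it takes up to 0.1 N m to turn; a weak spring turns it slowly back. Turned past about 0.6 while latched it is unlatched and springs out, at the latest when the grip is opened or lifted.
- tube_carousel: Tube-filling carousel, fixed: white round base 280 mm across, aluminium double plate on it (upper plate 260 mm across, top 110 mm above the bench) with glass tubes up to 142 mm above the bench, 271 mm high dispensing column at the back. Origin: centre of the underside, on the turning axis, z up. Index plunger at the rim on the -x side, 118 mm from the axis; column on the +x side.
- carousel (a joint): Turn of the carousel's plates, rad; 0 at the present station, where the index pin locks them. They must stay there.
- plunger_knob (a point): Black knob of the index plunger, on a 44 mm wide bracket over the carousel's rim. Point on its upright axis, half-way up its gripping rim (32 mm across, 13 mm high), 169.5 mm above the bench while seated; moves with it. Knob top 10.5 mm above the point, underside 17.5 mm below (on an 18 mm sleeve), bracket top 34.5 mm below. Axes: z up.
- plunger (a joint): How far the plunger is pulled up, m: 0 seated (its 8 mm steel pin reaches right through the upper plate), 0.008 pin just out of its hole, 0.012 fully drawn against a solid stop. The spring pulls back with 5 N seated and 12 N fully drawn, and shuts it when let go.
- burner: A bystander, to be left where it stands: Bunsen burner, 80 mm round foot, 125 mm tall; origin at the centre of its underside
- dishes: A bystander, to be left where it stands: stack of three closed culture dishes, 92 mm across, 48 mm high; origin at the centre of the underside
- marker: A bystander, to be left where it stands: marker pen lying flat, 130 mm long, 12 mm thick; origin under its middle
- rack: A bystander, to be left where it stands: steel test-tube rack with capped tubes, 200 x 62 mm, 136 mm high; origin at the centre of its underside
- media_bottle: A bystander, to be left where it stands: screw-cap glass media bottle, 72 mm across, 140 mm tall; origin at the centre of its underside
- amber_bottle: A bystander, to be left where it stands: amber reagent bottle, 80 mm across, 190 mm tall; origin at the centre of its underside
- jar: A bystander, to be left where it stands: lidded glass jar, 64 mm across, 85 mm tall; origin at the centre of its underside
Mind the look-alikes: they are no part of the job. Leave any orange look-alike of the stop_station alone.

How it is judged:
By the outcome, as a careful person would: the job done as asked, in the order asked, and still so for the second after the job is handed in, while the arm keeps its last pose, push and grip.
It also fails if it takes over 54 s, if anything falls off the work surface, if the arm or the gripper's body presses on something with over 40 N, if the wrist force passes 120 N, or if a joint passes its speed limit or range.

## Working session

There is one attempt and no reset: what is moved stays moved. The work goes in short steps, each a Python script; the robot and the scene stay as the last script left them, time stands still between calls to the robot, and variables do not carry over. Pictures are saved under pics/ and viewed, about 8 in all and at most 12, crops included, and the job is handed in when it is done.

```bash
mkdir -p pics; cat > h.py <<'E'
import numpy as np, cv2
from workcell import bot
def cam(n,f=None):
    c=bot.read_camera(n)
    if f: cv2.imwrite('pics/'+f,c['pixels'])
    return c
def ray(c,u,v,z):
    R=np.array(c['R']);t=np.array(c['t']);o=-R.T@t
    d=R.T@np.array([(u-c['cx'])/c['fx'],(v-c['cy'])/c['fy'],1]);return o+d*(z-o[2])/d[2]
def proj(c,X):
    p=np.array(c['R'])@np.array(X)+np.array(c['t']);return c['fx']*p[0]/p[2]+c['cx'],c['fy']*p[1]/p[2]+c['cy']
E
python3 - <<'E'
from h import *
for n in('scene','top'):
    c=cam(n,n+'0.png');print(n,c['fx'],c['cx'],c['cy'],np.round(-np.array(c['R']).T@np.array(c['t']),3))
    import pickle;pickle.dump(c,open(n+'.pkl','wb'))
print(bot.current_clock(),bot.current_tool_rot())
E
```

```text
scene 364.91265375314714 322.60372307772684 196.13791747108903 [ 1.207 -0.266  1.228]
top 439.04134457855764 315.62538103267303 200.55845805890553 [ 0.427 -0.005  1.408]
0.1 [ 2.54435922e+00  1.84158618e+00 -2.51477318e-03]
```

View pics/scene0.png

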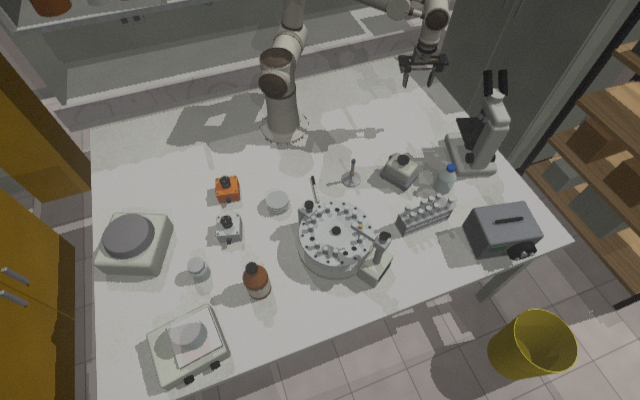

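View pics/top0.png

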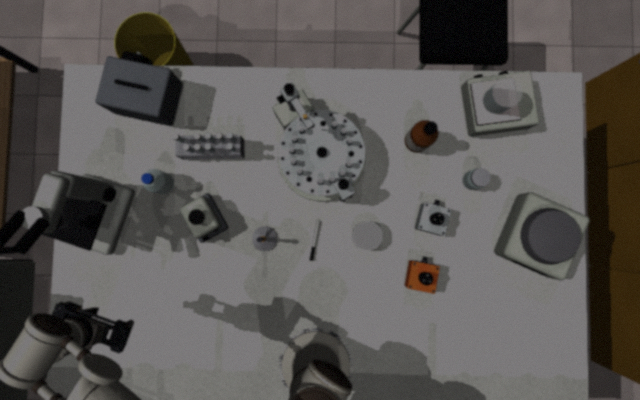

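```bash
python3 - <<'E'
import cv2,numpy as np
s=cv2.imread('pics/scene0.png');t=cv2.imread('pics/top0.png')
f=lambda i,x,y,w,h:cv2.convertScaleAbs(cv2.resize(i[y:y+h,x:x+w],(400,300),interpolation=cv2.INTER_CUBIC),alpha=1.5)
cv2.imwrite('pics/crop1.png',np.vstack([np.hstack([f(t,390,190,80,60),f(t,303,155,80,60)]),np.hstack([f(s,190,200,80,60),f(s,280,170,80,60)])]))
E
```

```text
(no output)
```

View pics/crop1.png

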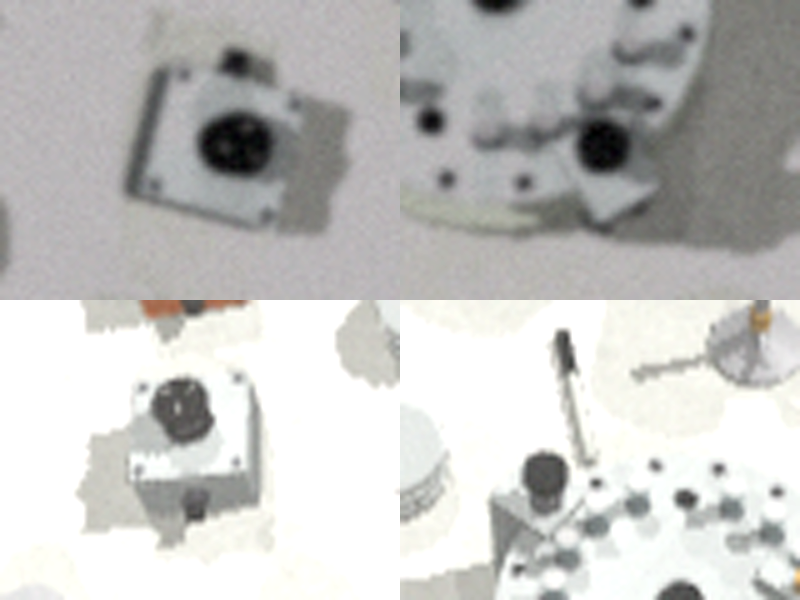

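The grey box at top (434,216) / scene (228,228) has the mushroom at (437,218.5) and is the stop station. The orange box at (423,277) is the look-alike, and the box at (203,217) with a rubber cup is the vortex mixer. The plunger knob is at top (343.6,184) / scene (309,204.5), on its bracket at the rim opposite the column.

```bash
python3 - <<'E'
from h import *
import pickle
S=pickle.load(open('scene.pkl','rb'));T=pickle.load(open('top.pkl','rb'))
def tri(a,b):
    A=[];
    for c,(u,v) in((T,a),(S,b)):
        P=np.hstack([np.array(c['R']),np.array(c['t']).reshape(3,1)])
        A+=[P[0]-(u-c['cx'])/c['fx']*P[2],P[1]-(v-c['cy'])/c['fy']*P[2]]
    A=np.array(A);return np.linalg.lstsq(A[:,:3],-A[:,3],rcond=None)[0]
print('head',tri((437.2,218.6),(226.4,222)),ray(T,437.2,218.6,.094),ray(S,226.4,222,.094))
print('knob',tri((343.6,184.2),(309,204)),ray(T,343.6,184.2,.176),ray(S,309,204.,.176))
print('hub',tri((321.5,152.5),(336.3,231)))
for n,p,z in(('orange',(423,277),.09),('dishes',(369,236),.048),('amber',(424,133),.19),('jar',(478,178),.085),('markA',(313,258),.01),('markB',(319,222),.01),('mixer',(197,217),.1)):print(n,ray(T,*p,z)[:2].round(3))
# reach checks
for p in((.37,-.36,.2),):
    for a in np.arange(-180,181,30):
        pass
E
```

```text
head [ 0.46715958 -0.35579461  0.08626318] [ 0.46636203 -0.35586336  0.094     ] [ 0.473129   -0.35315185  0.094     ]
knob [ 0.55622205 -0.06879057  0.17791325] [ 0.55576343 -0.07084601  0.176     ] [ 0.55571861 -0.06648079  0.176     ]
hub [ 0.65595711 -0.00548034  0.11583013]
orange [ 0.292 -0.315]
dishes [ 0.41  -0.158]
amber [ 0.703 -0.293]
jar [ 0.592 -0.481]
markA [0.337 0.013]
markB [ 0.451 -0.003]
mixer [0.457 0.361]
```

```bash
cat >> h.py <<'E'
from scipy.spatial.transform import Rotation as Ro
def down(a):
    x=np.array([np.cos(a),np.sin(a),0]);z=np.array([0,0,-1.]);return Ro.from_matrix(np.column_stack([x,np.cross(z,x),z])).as_rotvec()
E
python3 - <<'E'
from h import *
import pickle
print('a now',Ro.from_rotvec(bot.current_tool_rot()).as_matrix()[:,0])
for d in range(-180,180,30):
    q=[bot.inverse_kinematics(p,down(np.radians(d))) for p in((.467,-.3555,.2),(.556,-.0688,.2))]
    print(d,[None if i is None else round(i[5],2) for i in q])
h=np.array([.467,-.3555])
p=bot.current_ee_pos();bot.line_to([p[0],p[1],.29],max_speed=.25)
a=np.radians(60)
bot.goto([*h,.26],down(a))
c=cam('wrist','w1.png');pickle.dump(c,open('w1.pkl','wb'))
print(bot.current_clock(),bot.current_ee_pos(),proj(c,[*h,.1015]))
cv2.imwrite('pics/w1.png',cv2.convertScaleAbs(c['pixels'],alpha=1.5))
E
```

```text
a now [ 0.3124433   0.94993488 -0.00170732]
-180 [np.float64(2.29), np.float64(2.8)]
-150 [np.float64(1.76), np.float64(2.28)]
-120 [np.float64(1.24), np.float64(1.76)]
-90 [np.float64(0.71), np.float64(1.23)]
-60 [np.float64(0.19), np.float64(0.71)]
-30 [np.float64(-0.33), np.float64(0.18)]
0 [np.float64(-0.86), np.float64(-0.34)]
30 [np.float64(-1.38), np.float64(-0.86)]
60 [np.float64(-1.9), np.float64(-1.39)]
90 [np.float64(-2.43), np.float64(-1.91)]
120 [np.float64(-2.95), np.float64(-2.43)]
150 [np.float64(2.81), np.float64(-2.96)]
3.9083 [ 0.46738068 -0.35497437  0.26005373] (np.float64(317.8054171220688), np.float64(179.60795364176124))
```

View pics/w1.png

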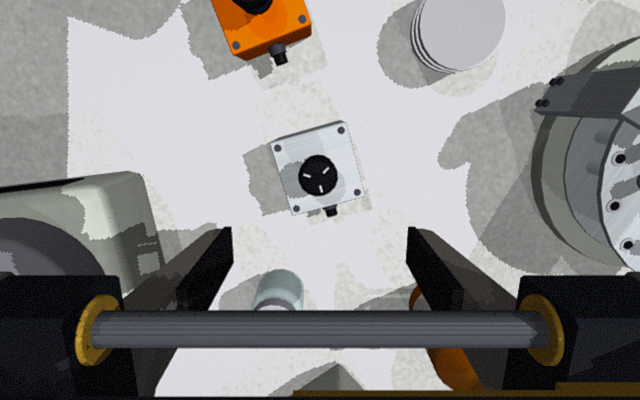

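The wrist view shows the grey box with the three-marked mushroom at (318,175), close to the predicted (318,180); the orange look-alike is at top (265,20). I'll refine the position from the dark blob, then press.

```bash
python3 - <<'E'
from h import *
import pickle
c=pickle.load(open('w1.pkl','rb'));g=cv2.cvtColor(c['pixels'],cv2.COLOR_BGR2GRAY)
m=(g[145:205,285:352]<60).astype(np.uint8)
cs,_=cv2.findContours(m,0,2);k=max(cs,key=cv2.contourArea);e=cv2.minEnclosingCircle(k);M=cv2.moments(k)
u,v=M['m10']/M['m00']+285,M['m01']/M['m00']+145
print(e,cv2.contourArea(k),u,v)
h=ray(c,u,v,.0945);print(h, 'diam mm',2*np.sqrt(cv2.contourArea(k)/np.pi)/c['fx']*(-(np.array(c['R']).T@np.array(c['t']))[2]-.0945))
h=h[:2];np.save('head.npy',h)
bot.set_gripper(0.0,20)
bot.goto([*h,.115],down(np.radians(60)))
f0=np.array(bot.current_contact_force());print('f0',f0)
z=.104
while z>.085:
    bot.line_to([*h,z],max_speed=.03)
    f=np.array(bot.current_contact_force())-f0;p=bot.current_ee_pos()
    print(round(z,4),round(p[2],4),f.round(1),round(bot.current_clock(),2))
    if f[2]>14: break
    z-=.001 if f[2]>1 else .0015
bot.hold(.2);print((np.array(bot.current_contact_force())-f0).round(1),bot.current_ee_pos())
E
```

```text
((32.625, 30.0), 20.4730224609375) 1196.0 317.3670568561873 175.24554069119287
[ 0.46427407 -0.35445926  0.0945    ] diam mm 0.03782493697841269
f0 [ 0.73208708 -0.42177049  0.97759114]
0.104 0.1041 [-0.1  0.4 -1.9] 6.41
0.1025 0.1024 [-0.8 -0.1 -0.6] 6.66
0.101 0.1012 [-1.4  0.5 -0.4] 6.91
0.0995 0.1 [-0.8  0.2  2.6] 7.16
0.0985 0.0986 [-1.   1.1  2.2] 7.41
0.0975 0.0977 [ 0.3 -0.2  3.6] 7.66
0.0965 0.0967 [0.1 0.6 4.1] 7.91
0.0955 0.0957 [-0.8  0.3  3.6] 8.16
0.0945 0.0948 [-0.7  0.4  5.4] 8.41
0.0935 0.0939 [-0.1  0.1  5.2] 8.66
0.0925 0.093 [-1.1  0.2  5.2] 8.91
0.0915 0.0924 [-0.9  1.6  7.7] 9.16
0.0905 0.0923 [-3.1  2.2 11.8] 9.41
0.0895 0.0922 [-4.8  3.9 16.8] 9.66
[-3.4  3.3 17.1] [ 0.46481781 -0.35502725  0.09216574]
```

```bash
python3 - <<'E'
from h import *
h=np.load('head.npy');a0=np.radians(60)
bot.line_to([*h,.135],max_speed=.1)
bot.set_gripper(.9)
c=cam('wrist','w2.png')
bot.line_to([*h,.0705],max_speed=.08)
f0=np.array(bot.current_contact_force())
bot.set_gripper(0.0,20)
print('open',bot.current_opening()*92,(np.array(bot.current_contact_force())-f0).round(1),bot.current_ee_pos(),bot.current_clock())
for d in np.linspace(.1,.85,6):
    bot.goto([*h,.0705],down(a0-d))
    print(round(d,2),(np.array(bot.current_contact_force())-f0).round(1),np.array(bot.current_ft_torque()).round(2),bot.current_ee_pos().round(4) if hasattr(bot.current_ee_pos(),'round') else bot.current_ee_pos(),round(bot.current_clock(),2))
cv2.imwrite('pics/w2.png',cv2.convertScaleAbs(c['pixels'],alpha=1.5))
E
```

```text
open 38.21898239878796 [-1.1 -2.2 -0.1] [ 0.4641217  -0.3548095   0.07059618] 13.475
0.1 [-0.5 -1.4  0. ] [-0.28  0.19  0.02] [ 0.4642 -0.3547  0.0706] 13.72
0.25 [ 0.5 -1.1  0.5] [-0.21  0.06  0.06] [ 0.4643 -0.3546  0.0705] 13.99
0.4 [-0.6 -0.9  1.7] [-0.11  0.13  0.04] [ 0.4644 -0.3545  0.0707] 14.26
0.55 [-1.1 -0.7  4.6] [0.05 0.26 0.06] [ 0.4645 -0.3545  0.071 ] 14.53
0.7 [0.5 0.1 4.4] [ 0.06 -0.01  0.01] [ 0.4646 -0.3544  0.0708] 14.79
0.85 [1.8 0.3 4.6] [ 0.14 -0.22  0.01] [ 0.4647 -0.3544  0.0708] 15.06
```

```bash
python3 - <<'E'
from h import *
h=np.load('head.npy');a0=np.radians(60)
bot.set_gripper(.9);bot.hold(.2)
bot.line_to([*h,.135],max_speed=.1)
c=cam('wrist');cv2.imwrite('pics/w3.png',np.hstack([cv2.resize(cv2.imread('pics/w2.png'),(400,250)),cv2.resize(cv2.convertScaleAbs(c['pixels'],alpha=1.5),(400,250))]))
bot.set_gripper(0.0)
bot.line_to([*h,.108],max_speed=.1);bot.hold(.2)
f0=np.mean([(bot.hold(.02),bot.current_contact_force())[1] for _ in range(8)],0)
bot.line_to([*h,.0988],max_speed=.04);bot.hold(.1)
f=np.mean([(bot.hold(.02),bot.current_contact_force())[1] for _ in range(8)],0)
print((f-f0).round(2),bot.current_ee_pos(),bot.current_clock())
bot.line_to([*h,.135],max_speed=.15)
E
```

```text
[ 0.49 -0.52  1.35] [ 0.46432467 -0.35454721  0.09891999] 19.4917
```

View pics/w3.png

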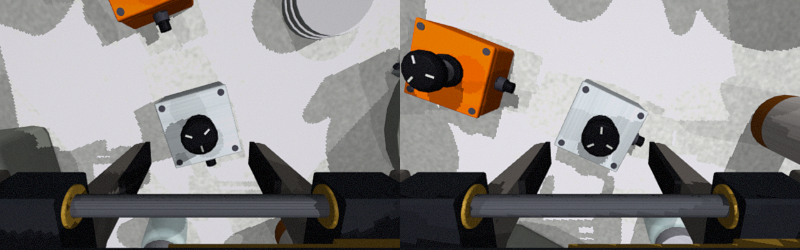

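```bash
python3 - <<'E'
from h import *
h=np.load('head.npy')
def blob(img,c):
    o=np.array(proj(c,[*h,.096])).astype(int);g=cv2.cvtColor(img,cv2.COLOR_BGR2GRAY)[o[1]-50:o[1]+50,o[0]-50:o[0]+50]
    k=max(cv2.findContours((g<85).astype(np.uint8),0,2)[0],key=cv2.contourArea);k=cv2.convexHull(k);return cv2.contourArea(k),cv2.minEnclosingCircle(k)[1],cv2.fitEllipse(k)
bot.goto([*h,.135],down(np.radians(60)))
c=cam('wrist');img=cv2.convertScaleAbs(c['pixels'],alpha=1.5)
print('cam z',-(np.array(c['R']).T@np.array(c['t']))[2]);print('before',blob(cv2.imread('pics/w2.png'),c));print('now',blob(img,c))
av=lambda:np.mean([(bot.hold(.02),bot.current_contact_force())[1] for _ in range(12)],0)[2]
for z in(.108,.1025,.0985): bot.line_to([*h,z],max_speed=.06);bot.hold(.1);print(z,av(),bot.current_ee_pos()[2])
bot.line_to([*h,.135],max_speed=.15);print(bot.current_clock())
E
```

```text
cam z 0.3039513061324629
before (2909.0, 31.946643829345703, ((51.220890045166016, 44.595706939697266), (59.39154052734375, 64.00215911865234), 178.1374969482422))
now (5246.5, 52.933799743652344, ((52.42148971557617, 120.80839538574219), (85.67979431152344, 217.1787872314453), 178.84539794921875))
0.108 0.22198671957122937 0.10835930864407499
0.1025 0.1142050455664856 0.10261536935822488
0.0985 2.0631231334191606 0.09878215910966325
23.15
```

```bash
python3 - <<'E'
from h import *
import pickle
h=np.load('head.npy');k=np.array([.556,-.0688]);a=np.radians(-58)
bot.line_to([*h,.27],max_speed=.25)
bot.goto([*k,.29],down(a));bot.set_gripper(.9)
c=cam('wrist');pickle.dump(c,open('w4.pkl','wb'));cv2.imwrite('pics/w4.png',cv2.convertScaleAbs(c['pixels'],alpha=1.5))
print(proj(c,[*k,.18]),proj(c,[*k,.135]),-(np.array(c['R']).T@np.array(c['t'])),bot.current_clock())
E
```

```text
(np.float64(319.185133469171), np.float64(193.55700872099962)) (np.float64(319.19156812074544), np.float64(181.77037902742572)) [ 0.61777666 -0.03024087  0.45988217] 27.35
```

View pics/w4.png

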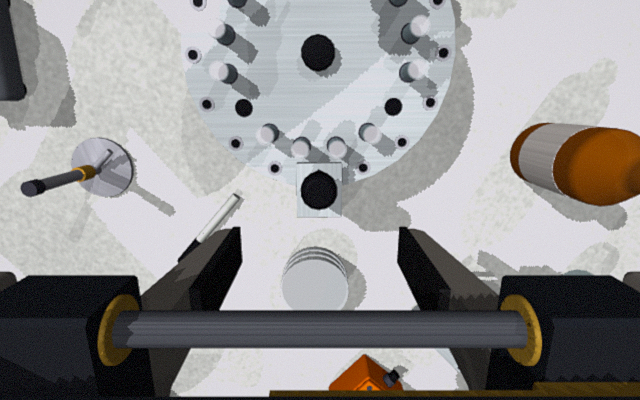

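The wrist view shows the knob on its bracket at (318.5,190), predicted (319,193.5). It is opposite the hub and its pads are clear of the tubes. I'll refine and grip.

```bash
python3 - <<'E'
from h import *
import pickle
c=pickle.load(open('w4.pkl','rb'));g=cv2.cvtColor(c['pixels'],cv2.COLOR_BGR2GRAY)[160:220,285:352]
k=max(cv2.findContours((g<50).astype(np.uint8),0,2)[0],key=cv2.contourArea);(u,v),r=cv2.minEnclosingCircle(k)
X=ray(c,u+285,v+160,.178);print(u+285,v+160,X,'diam',2*r/c['fx']*(.46-.18));X=X[:2]
assert np.hypot(*(X-[.556,-.0688]))<.006
np.save('knob.npy',X)
bot.goto([*X,.21],down(np.radians(-58)))
bot.line_to([*X,.1515],max_speed=.1);bot.hold(.1)
f0=np.array(bot.current_contact_force())
bot.set_gripper(0.0,45)
print('width',bot.current_opening()*92,(np.array(bot.current_contact_force())-f0).round(1),bot.current_ee_pos(),bot.current_clock())
for d in(.003,.006,.008,.010,.0115,.0125,.0135,.0145,.0155):
    bot.line_to([*X,.1515+d],max_speed=.03);bot.hold(.05)
    f=np.array(bot.current_contact_force())-f0;print(d,round(bot.current_ee_pos()[2]-.1515,4),f.round(1),round(bot.current_clock(),2))
    if f[2]<-20: break
E
```

```text
318.5 189.5 [ 0.55823674 -0.06672405  0.178     ] diam 0.03156601555385129
width 30.255795080858906 [-0.4  1.3 -0.5] [ 0.55822781 -0.06669543  0.1514997 ] 29.45
0.003 0.0023 [ 2.6 -0.2 -7.4] 29.75
0.006 0.0056 [ 2.6  0.  -9.4] 30.05
0.008 0.0077 [  4.2  -1.4 -11.5] 30.35
0.01 0.0098 [  3.8  -0.4 -10.4] 30.65
0.0115 0.0113 [  3.7  -1.2 -13.2] 30.95
0.0125 0.0121 [  4.   -0.9 -14.2] 31.25
0.0135 0.0122 [  5.9  -2.  -21. ] 31.55
```

```bash
python3 - <<'E'
from h import *
bot.hold(1.0)
print(bot.current_ee_pos(),bot.current_contact_force(),bot.current_opening()*92,bot.current_clock())
c=cam('scene');b=cv2.imread('pics/scene0.png')
cv2.imwrite('pics/s2.png',cv2.convertScaleAbs(np.vstack([cv2.resize(x[130:320,140:480],(537,300)) for x in(b,c['pixels'])]),alpha=1.2))
E
```

```text
[ 0.55792668 -0.06665431  0.16365867] [  6.24294341  -2.07614719 -20.17856545] 30.41737650820336 32.55
```

View pics/s2.png

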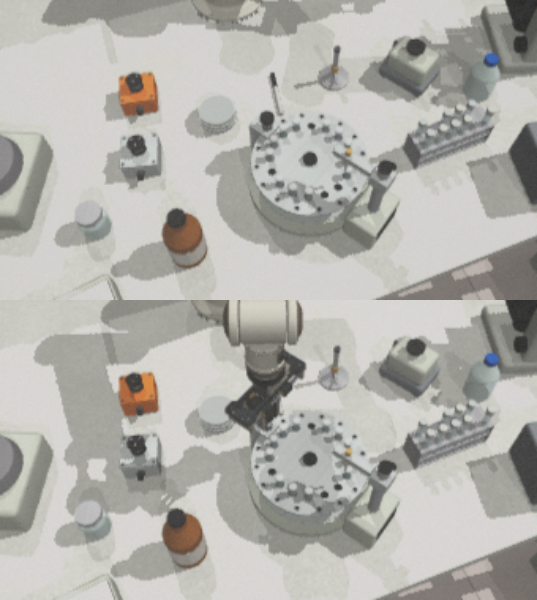

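The before (upper) and after (lower) views match. The mushroom is at the same height (136,143 before, 136,443 after), the bystanders in view and the carousel haven't moved, and the gripper is holding the knob. The marker is hidden behind the gripper.

```bash
python3 -c "
from h import *
print(bot.current_contact_force(),bot.current_ee_pos());bot.job_done()"
```

```text
[  6.78305375  -2.73452852 -19.66015663] [ 0.55792407 -0.06661915  0.16366528]
the job is handed in; nothing more can be done
```

I ran the start-up check in the order you asked and handed it in at about 33 s. The arm is still holding the index plunger fully up, so you can turn the carousel.

- **Stop pressed:** I pushed the mushroom down with closed fingers to its solid stop. It travelled about 8.5 mm and the force rose to about 17 N, a little above the 10–13 N you suggested.
- **Stop released:** I gripped the rim, turned it 0.85 rad clockwise and let go.
    - **Probes:** The first light touch on the head read 1.35 N, which didn't settle whether it was out. A second read about 2 N at 98.8 mm. The same height gave 2.2 N during the first push, and a latched head would sit below it, so I take the head as out.
    - **Image check:** My size comparison in the wrist images failed, because the head's outline merged with other dark parts. The final scene picture shows the mushroom where it was at the start.
- **Plunger:** I gripped the knob at 45 N and pulled it straight up until it stopped at about 12.2 mm. It was still there just before hand-in, at about 20 N with no slip seen.
- **Other items:** The carousel and the bystanders visible in the final scene picture look unmoved. The marker was hidden behind the gripper, so I couldn't check it there.

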